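# Set out the peony painter's felt

### The arm

A 7-joint arm with a two-finger parallel gripper is mounted at the origin on the work surface. World frame = base frame: x ahead of the robot, y to its left, z up, the work surface at z = 0. Lengths are in m, angles in rad, forces in N, time in s.
With the tool pointing down it reaches from about 0.4 to 0.9 m from the base axis. Payload 5.6 kg.
Tool frame: the origin (TCP) lies midway between the tips of the shut fingers; the grasp point (between the pads) lies 19 mm behind it (robot.hold_point_z is the distance from the TCP to the grasp point, in m); z points along the fingers, y is the line along which they close (so a half turn about z gives the same grasp; the last joint's range is limited). The gripper opens to 92 mm and grips with 3 to 60 N. Pads are 20 mm wide; open, the fingers measure 128 mm over their backs; the gripper's body (75 mm by 189 mm) begins 69 mm behind the grasp point.
Start: joints at [1.193, 0.468, -0.012, 1.603, 0.006, 1.071, -0.056], TCP at [0.214, -0.614, 0.215] pointing down, gripper open.
Joint ranges: [-2.53, 2.53], [-0.31, 2.02], [-1.57, 1.55], [0.28, 2.44], [-1.29, 4.43], [0.15, 1.84], [-2.92, 2.92]. Speed limits (rad/s): [2.57, 2.57, 3.14, 3.14, 3.14, 3.14, 3.14].

### API

Orientations are given as a unit quaternion [w, x, y, z].
In Python, from bench import state, cams, robot gives the robot as it stands.
- The arm moves only by the tool apply_moves, never from a script. Its arguments are lists of equal length, an entry for each row: "travel": the shift along the tool's x, y, z normalised to -1 to 1, where 1 is 100 mm, a list of three; "turn": the turn about the tool's z normalised to -1 to 1, where 1 is 360 degrees; "fingers": the opening, from 0 (shut) to 1 (fully open). A call has 1 to 12 rows; each row is the pose to reach, as a shift and turn from the pose commanded when the call began, along the tool's axes at that moment, turning the shorter way round; what a row does not reach only later rows make up. A row lasts 1/12 s, in which the tool goes at most 41.7 mm and 7.16 degrees, less where a joint would pass 70% of its speed; a pose out of reach is approached as far as the arm can. A call with a number of a shift or a turn outside -1 to 1 is refused whole. A call with a gripper value outside its range is refused whole. The fingers move at their own pace and stop on an object; "newtons" is the grip in N (left out, the last holds). Time passes only in rows, so rows that repeat a pose let the fingers close. It gives the time, the measured TCP pose, the force, the opening and the grip force at its end, in the units of the state.
- state(): the state, without advancing time (a new reading comes with each control period).
- cams.get_image(name): name is "side" or "top"; returns (picture, depth): 384x512x3 uint8, blue, green, red; 384x512 float32, m along the optical axis (not along the pixel's ray), 0 where there is no reading.
- cams.calibration(name): a dict with "vertical_fov" (degrees; the focal length in pixels is half the picture's height over the tangent of half this angle, whatever the lens; pixels are square), "cx", "cy" (the principal point, pixels), "T" (4x4, takes a point from camera to world coordinates). Camera axes: x right, y down, z forward; pixel columns grow to the right and rows downward; lengths in m; the calibration is good to about 2 mm. A picture is of the moment at which its call begins. calibration takes no time and is no camera call.
- robot.job_done(): hands the job in; it is judged then, once.
Trained networks look in the newest picture that a camera, given by its name, has taken for a name from the list of things; names that differ only in an ending like _2 or _b are one class to them, and where a whole thing is asked for, a point or a joint stands for the part that bears it (a point fixed in the world has none). Each returns a list of dicts, best first, with "p" (0 to 1); they miss things now and then, are a little off and sometimes report something else, mostly with a low value. They report only what shows in the picture. A call takes as long as a camera call. They do not tell look-alikes from the thing itself.
- cams.search_frame(camera, query): "position" ([x, y, z] in m, in world coordinates, good to about 4 mm: the middle of the surface that is visible of it).
- cams.outline_of(camera, query): "region" (384x512 bool, what is visible of it).
- cams.landmark_of(camera, query): "position" ([x, y, z] in m, in world coordinates, good to about 4 mm: a listed point, or the origin of a listed thing).
The state is a dict: "clock": time; "joint_positions": joint angles; "dq": joint speeds; "effort": joint torques, N m; "tcp_pos": TCP position; "tool_rot": TCP orientation; "force": force on the tool from outside, world axes, zero at the start; "moment": the same for the moment, N m; "finger_gap": finger opening in m; "grasp_force": force on a finger pad.
Only numpy, scipy, OpenCV 4.12 (cv2) and the standard library are available. Lean on these libraries where they do the work, as an engineer would, in place of code of your own. Each camera call takes 0.05 s, during which the arm holds its last target. There are 200 camera calls.

### The job

Set the painter's things out on the grey felt: stand the green pigment jar behind the inkstone and the red pigment jar behind the white palette (behind means on the side away from the robot's base), each centred on that block's long back edge with about a finger's width (20 mm) of felt left between jar and block. Stand the white porcelain seal-paste box midway between the inkstone and the palette, and then the honey-coloured stone seal upright on the middle of the box's lid. Tip nothing over, leave the blue jar, the wash bowl and the brush rest where they are, and let go of everything at the end.

Things in the scene. Friction and masses are not known exactly. Their poses are not given: they have to be found in the camera images.
- mat: pale grey felt mat fixed to the table, 200 mm (x) by 500 mm (y), 3 mm thick. Origin: centre of its underside, on the table; x points away from the robot (turned by up to 10 degrees), y along its length to the left. The inkstone and the palette are centred on the felt at x = -30 mm, one at y = +170 mm and the other at y = -170 mm, either way round, so the point midway between them is x = -30 mm, y = 0 of the felt.
- inkstone: dark slate inkstone, a flat block fixed on the felt, 75 mm (x) by 120 mm (y, its long side), 20 mm high, with a round ink face and a small black pool. Origin: centre of its underside, on the felt (3 mm over the table); its x points away from the robot, so its long back edge lies at x = +37.5 mm and the green jar's centre belongs at x = 80 mm, y = 0.
- palette: white porcelain palette, a flat block fixed on the felt, 75 mm (x) by 120 mm (y, its long side), 20 mm high, with six round dabs of colour. Origin: centre of its underside, on the felt (3 mm over the table); its x points away from the robot, so its long back edge lies at x = +37.5 mm and the red jar's centre belongs at x = 80 mm, y = 0.
- green_jar_center (a point): round pigment jar standing upright, 46 mm diameter, 50 mm tall, green body and lid with a white paper band; about 120 g. This point is its centre, half-way up (25 mm over its foot); z up. Starts on the bare table, as the red and blue jars, the box and the seal do; these five change places.
- red_jar_center (a point): round pigment jar standing upright, 46 mm diameter, 50 mm tall, red body and lid with a white paper band; about 120 g. This point is its centre, half-way up (25 mm over its foot); z up. Starts on the bare table.
- paste_box_center (a point): round white porcelain seal-paste box with its lid on (one rigid piece), a blue line round it and a blue circle on top; 56 mm diameter, 32 mm tall, flat top 52 mm across, about 150 g. This point is its centre, half-way up (16 mm); z up. Starts on the bare table.
- seal_center (a point): honey-coloured square stone seal standing upright, 26 by 26 mm, 58 mm tall (the top 12 mm narrows to a 20 mm square), its foot edged red; about 100 g. This point is its centre, half-way up (29 mm over its foot); z up, x and y square to its sides. Starts on the bare table, turned by up to 25 degrees.
- blue_jar_center (a point): round pigment jar standing upright, 46 mm diameter, 50 mm tall, blue body and lid with a white paper band; about 120 g. This point is its centre, half-way up (25 mm over its foot); z up. A bystander: to be left where it stands.
- wash_bowl: bystander: round blue porcelain brush-washing bowl, rim 100 mm across, 45 mm high, loose, in the far left of the work area. Origin: centre of its underside.
- brush_rest: bystander: dark wooden brush rest, 110 mm along y, up to 32 mm high, loose, with three brushes lying across it (one piece, about 250 mm long in x, from 75 mm before the rest to 175 mm beyond), in the far right of the work area. Origin: centre of the rest's underside.
Things that resemble listed ones, but are neither listed nor needed, are in the scene too. Of the things like the part that bears red_jar_center, leave any that is yellow; of the rest the larger one is meant.

How it is judged:
At the end, for the whole second after the job is handed in: Green jar behind inkstone, red behind palette, upright on the felt, within 15 mm of the back edge's middle sideways, gap 5.5-34.5 mm; paste box on the felt within 15 mm along and across of the midpoint; seal upright on its lid, centred within 12 mm; tilts under 0.15 rad; all released and at rest (x of green_jar_center in the frame of inkstone between 0.066 and 0.095 m and y of green_jar_center in the frame of inkstone between -0.015 and 0.015 m and height (world z) of green_jar_center between 0.022 and 0.034 m and angle between each of green_jar_center, red_jar_center, paste_box_center, seal_center's own z axis and vertical below 0.15 rad and x of red_jar_center in the frame of palette between 0.066 and 0.095 m and y of red_jar_center in the frame of palette between -0.015 and 0.015 m and height (world z) of red_jar_center between 0.022 and 0.034 m and x of paste_box_center in the frame of mat between -0.045 and -0.015 m and y of paste_box_center in the frame of mat between -0.015 and 0.015 m and height (world z) of paste_box_center between 0.013 and 0.025 m and horizontal distance between seal_center and paste_box_center below 0.012 m and height (world z) of seal_center between 0.058 and 0.07 m and linear speed of each of green_jar, red_jar, paste_box, seal below 0.02 m/s); the robot touches nothing.
It fails at once if the blue jar, the wash bowl or the brush rest is shifted more than 15 mm (distance of any of blue_jar_center, wash_bowl, brush_rest from where it was at the start of the episode above 0.015 m).
It fails at once if a jar, the box or the seal is tipped over (more than 1 rad) (angle between any of green_jar_center, red_jar_center, paste_box_center, seal_center's own z axis and vertical above 1 rad).
It also fails if it takes over 120 s, if anything falls off the work surface, if the arm or the gripper's body presses on something with over 40 N, if the wrist force passes 120 N, or if a joint passes its speed limit or range.

## Working session

There is one attempt and no reset: what is moved stays moved. The work goes in short steps, Python scripts to look and compute and a tool call to move; the robot and the scene stay as the last step left them, time stands still between calls to the robot, and variables do not carry over. Pictures are saved under pics/ and viewed, at most 14 in all, crops included, and the job is handed in when it is done.

Besides the shell and the picture viewer there is one more tool, called as name([rows], argument=value, ...), one row to a line, values as JSON. apply_moves: Moves the arm, as the interface text tells. Scaled input: -1 to 1 covers 100 mm each way for a shift and 360 degrees each way for a turn. Its arguments: {"type":"object","properties":{"travel":{"type":"array"},"turn":{"type":"array"},"fingers":{"type":"array"},"newtons":{"type":"number"}},"required":["travel","turn","fingers"]}

```bash
mkdir -p pics; ls
cat > h.py <<'E'
import numpy as np, cv2
from bench import state, cams, robot
def K(n):
    c=cams.calibration(n); f=192/np.tan(np.radians(c["vertical_fov"])/2); return f,c["cx"],c["cy"],np.array(c["T"])
def cloud(n,d):
    f,cx,cy,T=K(n); v,u=np.mgrid[:384,:512]
    P=np.stack([(u-cx)/f*d,(v-cy)/f*d,d],-1); return P@T[:3,:3].T+T[:3,3]
E
python3 - <<'E'
from h import *
s=state(); print(s["clock"],s["tcp_pos"],s["tool_rot"],s["finger_gap"],robot.hold_point_z)
for n in ["top","side"]:
    im,d=cams.get_image(n); cv2.imwrite(f"pics/{n}0.png",im); np.savez(f"{n}0.npz",im=im,d=d)
    c=cams.calibration(n);print(n,c["vertical_fov"],np.round(c["T"],3).tolist())
    for q in ["mat","inkstone","palette","green_jar_center","red_jar_center","blue_jar_center","paste_box_center","seal_center","wash_bowl","brush_rest"]:
        print(q,[(np.round(r["position"],3).tolist(),round(r["p"],2)) for r in cams.landmark_of(n,q)])
E
```

```text
pics
0.0 [ 0.21328817 -0.6134179   0.21366873] [-8.26340215e-04  9.86032893e-01  1.66548494e-01 -2.24919516e-04] 0.09197743171387641 0.0187
top 54.96059420091 [[0.004, -0.995, 0.096, 0.509], [-1.0, -0.004, -0.002, 0.021], [0.002, -0.096, -0.995, 1.007], [0.0, 0.0, 0.0, 1.0]]
mat [([0.477, 0.002, 0.002], 0.86), ([0.672, 0.008, 0.022], 0.32)]
inkstone [([0.459, -0.17, 0.002], 0.9)]
palette [([0.432, 0.169, -0.003], 0.93)]
green_jar_center [([0.662, -0.115, 0.024], 0.71)]
red_jar_center [([0.786, 0.039, 0.024], 0.7), ([0.663, 0.134, 0.028], 0.57), ([0.751, 0.138, 0.023], 0.49)]
blue_jar_center [([0.672, 0.01, 0.024], 0.77)]
paste_box_center [([0.498, -0.355, 0.017], 0.69)]
seal_center [([0.461, -0.172, 0.002], 0.71), ([0.528, 0.351, 0.03], 0.55), ([0.432, 0.165, 0.004], 0.4)]
wash_bowl [([0.694, 0.306, 0.001], 0.85)]
brush_rest [([0.719, -0.313, -0.004], 0.84), ([0.522, 0.351, 0.028], 0.57)]
side 45.30015559020266 [[-0.816, -0.382, 0.434, 0.134], [-0.578, 0.565, -0.589, 0.632], [-0.02, -0.732, -0.681, 0.776], [0.0, 0.0, 0.0, 1.0]]
mat [([0.471, -0.004, 0.001], 0.61)]
inkstone [([0.459, -0.173, 0.007], 0.95)]
palette [([0.432, 0.171, 0.005], 0.83)]
green_jar_center [([0.659, -0.118, 0.026], 0.63)]
red_jar_center [([0.747, 0.138, 0.022], 0.7), ([0.788, 0.043, 0.025], 0.6)]
blue_jar_center [([0.676, 0.009, 0.026], 0.68)]
paste_box_center [([0.496, -0.357, 0.018], 0.53)]
seal_center [([0.527, 0.352, 0.03], 0.6)]
wash_bowl [([0.69, 0.301, 0.001], 0.58)]
brush_rest [([0.718, -0.308, -0.002], 0.59)]
```

View pics/top0.png

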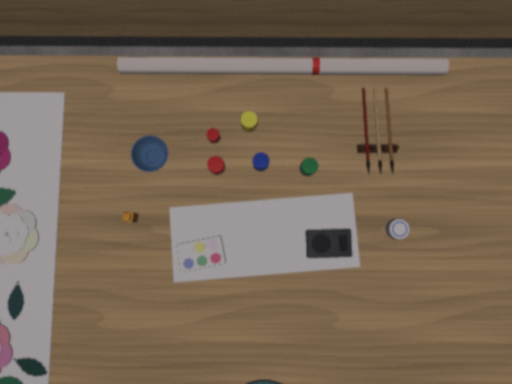

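View pics/side0.png

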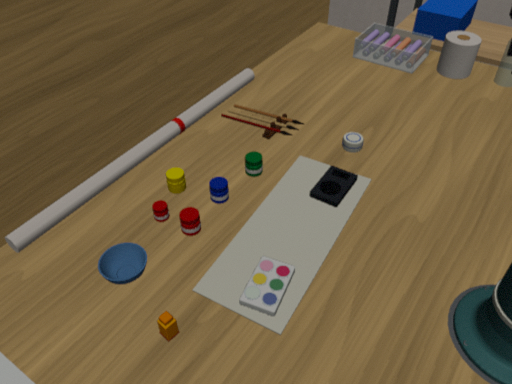

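The top view shows the large red jar at (216,165), with the small red one (213,134) and the yellow one (249,120) as look-alikes. The green jar is at (309,166), the seal at (128,217), the box at (399,229), the palette at (200,254) and the inkstone at (328,243). The side view agrees. Next I'll refine these positions with the depth data.

Run:
```python
from h import *
z=np.load("top0.npz"); im,d=z["im"],z["d"]; P=cloud("top",d)
zt=z2=np.load("side0.npz"); Ps=cloud("side",z2["d"])
def top(name,P,c,r,zmin,zmax):
    m=(np.hypot(P[...,0]-c[0],P[...,1]-c[1])<r)&(P[...,2]>zmin)&(P[...,2]<zmax)
    q=P[m]; (cx,cy),rad=cv2.minEnclosingCircle(q[:,:2].astype(np.float32)*1000)
    print(name,m.sum(),"mean",np.round(q.mean(0),4),"circ",round(cx,1),round(cy,1),round(rad,1))
    return q
for k,PP in (("top",P),("side",Ps)):
    print(k)
    top("green",PP,(.662,-.116),.04,.042,.07); top("red",PP,(.663,.134),.04,.042,.07);top("blue",PP,(.673,.01),.04,.042,.07)
    top("box",PP,(.497,-.356),.05,.026,.05); q=top("seal",PP,(.528,.351),.04,.01,.08)
    print("sealrect",cv2.minAreaRect(q[:,:2].astype(np.float32)*1000))
    q=top("sealtop",PP,(.528,.351),.04,.052,.08); print(cv2.minAreaRect(q[:,:2].astype(np.float32)*1000))
    for n,c in (("ink",(.459,-.171)),("pal",(.432,.169))):
        q=top(n,PP,c,.085,.017,.035); print(cv2.minAreaRect(q[:,:2].astype(np.float32)*1000))
    print("table z",np.median(PP[...,2][(abs(PP[...,0]-.58)<.03)&(abs(PP[...,1])<.1)]))
# mat outline, top, color
hsv=cv2.cvtColor(im,cv2.COLOR_BGR2HSV)
m=((hsv[...,1]<50)&(hsv[...,2]>90)).astype(np.uint8); m[:, :150]=0; m[:185]=0; m[290:]=0; m[:,375:]=0
c=max(cv2.findContours(m,0,2)[0],key=cv2.contourArea)
f,cx,cy,T=K("top"); pts=c[:,0,:].astype(float)
r=np.stack([(pts[:,0]-cx)/f,(pts[:,1]-cy)/f,np.ones(len(pts))],1)@T[:3,:3].T; w=T[:3,3]+r*((.003-T[2,3])/r[:,2])[:,None]
print("mat",cv2.minAreaRect((w[:,:2]*1000).astype(np.float32)))
cv2.imwrite("pics/seal.png",np.hstack([cv2.resize(im[195:240,105:155],None,fx=8,fy=8),cv2.resize(z2["im"][300:345,143:193],None,fx=8,fy=8)]))
```

```text
top
green 227 mean [ 0.6626 -0.1185  0.0499] circ 662.7 -118.7 22.2
red 229 mean [0.6651 0.1283 0.0498] circ 665.8 128.2 22.5
blue 225 mean [0.6753 0.0094 0.05  ] circ 675.6 9.3 22.1
box 354 mean [ 0.4985 -0.3538  0.0321] circ 498.0 -355.0 28.5
seal 145 mean [0.5267 0.349  0.0458] circ 526.8 354.4 17.3
sealrect ((526.8468627929688, 353.72265625), (26.815038681030273, 25.830310821533203), 82.21554565429688)
sealtop 64 mean [0.5265 0.3531 0.0574] circ 526.6 353.9 12.6
((526.6820068359375, 354.2320861816406), (20.744346618652344, 19.279287338256836), 80.8727798461914)
ink 1285 mean [ 0.46   -0.1713  0.0233] circ 459.1 -171.5 68.2
((459.9402160644531, -172.09361267089844), (74.55367279052734, 120.94132995605469), 1.9866153001785278)
pal 1310 mean [0.4311 0.1656 0.0234] circ 430.1 166.1 68.2
((431.0538024902344, 166.23687744140625), (75.08475494384766, 120.17703247070312), 11.441900253295898)
table z 0.0014373834201859559
side
green 181 mean [ 0.6609 -0.1143  0.0484] circ 664.1 -115.7 24.4
red 264 mean [0.6637 0.1325 0.0486] circ 664.3 128.8 24.3
blue 218 mean [0.6736 0.0138 0.0485] circ 
[... 172 characters left out ...]
8582763671875), (26.402915954589844, 25.774959564208984), 80.34878540039062)
sealtop 115 mean [0.525  0.357  0.0566] circ 525.7 356.2 11.8
((526.2542114257812, 356.394775390625), (18.87084197998047, 20.5972843170166), 81.19298553466797)
ink 1021 mean [ 0.4577 -0.1656  0.0218] circ 458.3 -169.0 68.5
((459.3011169433594, -170.64088439941406), (75.77410888671875, 123.70088958740234), 2.106940507888794)
pal 1889 mean [0.4285 0.1728 0.0224] circ 431.5 168.0 69.5
((430.26129150390625, 168.2548370361328), (75.30904388427734, 122.84005737304688), 10.919713973999023)
table z 0.00039323850514494385
mat ((474.4685363769531, -0.5467529296875), (202.56301879882812, 502.46417236328125), 4.885565280914307)
```

View pics/seal.png

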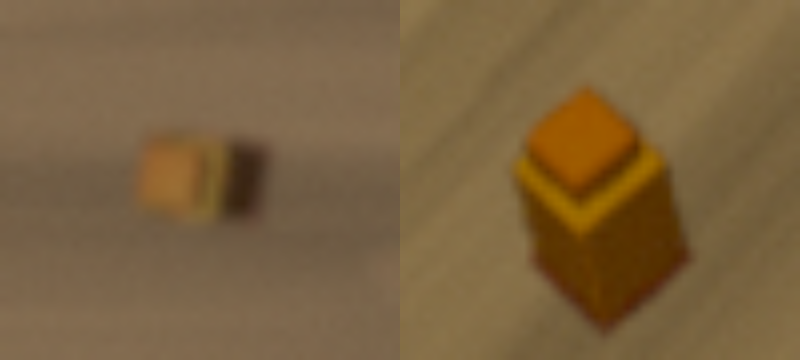

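The seal is upright with its sides at about -9°. First move: square the tool to the world axes and approach.

apply_moves([
  [0.25,0,0],
  [0.5,0,0],
  [0.75,0,0],
  [1,0,0],
  [1,0,0],
  [1,0,0],
], turn=[0.015,0.03,0.045,0.0533,0.0533,0.0533], fingers=[1,1,1,1,1,1], newtons=20)

```text
clock: 1.6
tcp_pos: [0.3098, -0.5801, 0.2144]
tool_rot: [-0.0, 1.0, 0.002, 0.0]
force: [0.5, -0.2, -0.7]
finger_gap: 0.092
grasp_force: 0.0
```

apply_moves([
  [0.25,-0.25,0],
  [0.5,-0.5,0],
  [0.75,-0.75,0],
  [0.94,-1,0],
  [0.94,-1,0],
], turn=[0,0,0,0,0], fingers=[1,1,1,1,1])

```text
clock: 2.02
tcp_pos: [0.4065, -0.4757, 0.2147]
tool_rot: [-0.002, 1.0, 0.004, 0.001]
force: [0.7, 0.6, 0.3]
finger_gap: 0.0922
grasp_force: 0.0
```

apply_moves([
  [0.25,-0.25,0],
  [0.5,-0.5,0],
  [0.75,-0.75,0],
  [0.94,-1,0],
  [0.94,-1,0],
], turn=[0,0,0,0,0], fingers=[1,1,1,1,1])

```text
clock: 2.43
tcp_pos: [0.5001, -0.3754, 0.2146]
tool_rot: [-0.002, 1.0, 0.004, 0.001]
force: [0.1, 1.1, 0.7]
finger_gap: 0.0919
grasp_force: 0.0
```

apply_moves([
  [0,-0.265,0],
  [0,-0.265,0.25],
  [0,-0.265,0.5],
  [0,-0.265,0.75],
  [0,-0.265,1],
  [0,-0.265,1],
  [0,-0.265,1],
  [0,-0.265,1],
], turn=[0,0,0,0,0,0,0,0], fingers=[1,1,1,1,1,1,1,1])

```text
clock: 3.1
tcp_pos: [0.4961, -0.3561, 0.1159]
tool_rot: [0.001, 1.0, -0.001, 0.001]
force: [-0.1, -0.2, -0.4]
finger_gap: 0.0922
grasp_force: 0.0
```

apply_moves([
  [0.02,-0.025,0.25],
  [0.02,-0.025,0.5],
  [0.02,-0.025,0.75],
  [0.02,-0.025,0.9],
  [0.02,-0.025,1],
  [0.02,-0.025,1],
  [0.02,-0.025,1],
], turn=[0,0,0,0,0,0,0], fingers=[1,1,1,1,1,1,1])

```text
clock: 3.68
tcp_pos: [0.4988, -0.3529, 0.0158]
tool_rot: [0.001, 1.0, -0.0, 0.001]
force: [-0.2, 0.3, 0.8]
finger_gap: 0.0921
grasp_force: 0.0
```

apply_moves([
  [0,0,0.07],
  [0,0,0.07],
  [0,0,0.07],
  [0,0,0.07],
  [0,0,0.07],
  [0,0,0.07],
  [0,0,0.07],
  [0,0,0.07],
  [0,0,0.07],
  [0,0,0.07],
  [0,0,0.07],
  [0,0,0.07],
], turn=[0,0,0,0,0,0,0,0,0,0,0,0], fingers=[1,1,0.4,0.4,0.4,0.4,0.4,0.4,0.4,0.4,0.4,0.4], newtons=15)

```text
clock: 4.68
tcp_pos: [0.4982, -0.3525, 0.0078]
tool_rot: [0.0, 1.0, -0.0, 0.0]
force: [-0.7, -1.4, 1.1]
finger_gap: 0.0553
grasp_force: 15.0
```

apply_moves([
  [0,0,-0.1],
  [0,0,-0.3],
  [0,0,-0.5],
  [0,0,-0.7],
  [0,0,-0.8],
  [0,0,-0.8],
], turn=[0,0,0,0,0,0], fingers=[0.4,0.4,0.4,0.4,0.4,0.4])

```text
clock: 5.18
tcp_pos: [0.4994, -0.3526, 0.0902]
tool_rot: [0.001, 1.0, -0.0, 0.002]
force: [-0.1, -0.2, -1.7]
finger_gap: 0.0554
grasp_force: 15.0
```

apply_moves([
  [-0.02,-0.15,0],
  [-0.05,-0.4,0],
  [-0.1,-0.65,0],
  [-0.13,-0.88,0],
], turn=[0,0,0,0], fingers=[0.4,0.4,0.4,0.4])

```text
clock: 5.52
tcp_pos: [0.4834, -0.2623, 0.0862]
tool_rot: [-0.001, 1.0, -0.0, -0.001]
force: [-0.2, 0.5, -1.3]
finger_gap: 0.0552
grasp_force: 15.0
```

apply_moves([
  [-0.03,-0.22,0],
  [-0.06,-0.44,0],
  [-0.1,-0.66,0],
  [-0.13,-0.88,0],
], turn=[0,0,0,0], fingers=[0.4,0.4,0.4,0.4])

```text
clock: 5.85
tcp_pos: [0.4706, -0.1746, 0.0865]
tool_rot: [-0.0, 1.0, -0.0, -0.001]
force: [0.7, -0.3, -1.7]
finger_gap: 0.0551
grasp_force: 15.0
```

apply_moves([
  [-0.03,-0.22,0],
  [-0.06,-0.44,0],
  [-0.1,-0.66,0],
  [-0.13,-0.88,0],
], turn=[0,0,0,0], fingers=[0.4,0.4,0.4,0.4])

```text
clock: 6.18
tcp_pos: [0.4576, -0.0868, 0.0866]
tool_rot: [-0.0, 1.0, -0.0, -0.001]
force: [0.2, 0.7, -1.7]
finger_gap: 0.0551
grasp_force: 15.0
```

apply_moves([
  [-0.03,-0.22,0],
  [-0.06,-0.44,0],
  [-0.1,-0.66,0],
  [-0.13,-0.8,0],
  [-0.13,-0.86,0],
  [-0.13,-0.86,0],
  [-0.13,-0.86,0],
  [-0.13,-0.86,0],
], turn=[0,0,0,0,0,0,0,0], fingers=[0.4,0.4,0.4,0.4,0.4,0.4,0.4,0.4])

```text
clock: 6.85
tcp_pos: [0.4461, -0.0033, 0.0873]
tool_rot: [0.0, 1.0, -0.001, -0.0]
force: [-0.4, 0.0, -2.5]
finger_gap: 0.0553
grasp_force: 15.0
```

apply_moves([
  [0,0,0.2],
  [0,0,0.4],
  [0,0,0.55],
  [0,0,0.65],
  [0,0,0.7],
  [0,0,0.73],
  [0,0,0.76],
  [0,0,0.76],
  [0,0,0.76],
  [0,0,0.76],
], turn=[0,0,0,0,0,0,0,0,0,0], fingers=[0.4,0.4,0.4,0.4,0.4,0.4,0.4,0.4,0.4,0.4])

```text
clock: 7.68
tcp_pos: [0.4466, -0.0021, 0.0121]
tool_rot: [0.0, 1.0, -0.0, 0.001]
force: [-0.7, 0.4, -1.7]
finger_gap: 0.0551
grasp_force: 15.0
```

apply_moves([
  [0,0,0],
  [0,0,0],
  [0,0,0],
  [0,0,0],
  [0,0,0],
  [0,0,0],
  [0,0,-0.2],
  [0,0,-0.4],
  [0,0,-0.7],
  [0,0,-1],
  [0,0,-1],
  [0,0,-1],
], turn=[0,0,0,0,0,0,0,0,0,0,0,0], fingers=[1,1,1,1,1,1,1,1,1,1,1,1])

```text
clock: 8.68
tcp_pos: [0.4473, -0.0021, 0.113]
tool_rot: [0.0, 1.0, -0.0, 0.002]
force: [0.4, -0.0, 0.7]
finger_gap: 0.0923
grasp_force: 0.0
```

apply_moves([
  [0.24,0.13,0],
  [0.48,0.26,0],
  [0.72,0.385,0],
], turn=[0,0,0], fingers=[1,1,1])

```text
clock: 8.93
tcp_pos: [0.5179, -0.041, 0.1102]
tool_rot: [0.0, 1.0, 0.0, -0.001]
force: [-0.1, -0.3, 0.8]
finger_gap: 0.0919
grasp_force: 0.0
```

apply_moves([
  [0.24,0.13,0],
  [0.48,0.26,0],
  [0.72,0.385,0],
], turn=[0,0,0], fingers=[1,1,1])

```text
clock: 9.18
tcp_pos: [0.59, -0.0799, 0.1095]
tool_rot: [-0.0, 1.0, -0.0, -0.002]
force: [0.6, 0.4, 0.4]
finger_gap: 0.0915
grasp_force: 0.0
```

apply_moves([
  [0.24,0.13,0],
  [0.48,0.26,0],
  [0.72,0.385,0],
  [0.72,0.385,0],
  [0.72,0.385,0],
  [0.72,0.385,0],
], turn=[0,0,0,0,0,0], fingers=[1,1,1,1,1,1])

```text
clock: 9.68
tcp_pos: [0.6604, -0.1169, 0.1096]
tool_rot: [-0.0, 1.0, 0.0, -0.002]
force: [0.6, -0.6, 0.1]
finger_gap: 0.0918
grasp_force: 0.0
```

apply_moves([
  [0.02,0,0.3],
  [0.02,0,0.6],
  [0.02,0,0.85],
  [0.02,0,0.98],
  [0.02,0,0.98],
  [0.02,0,0.98],
  [0.02,0,0.98],
  [0.02,0,0.98],
  [0.02,0,0.98],
  [0.02,0,0.98],
  [0.02,0,0.98],
  [0.02,0,0.98],
], turn=[0,0,0,0,0,0,0,0,0,0,0,0], fingers=[1,1,1,1,1,1,0.3,0.3,0.3,0.3,0.3,0.3])

```text
clock: 10.68
tcp_pos: [0.6643, -0.1177, 0.014]
tool_rot: [0.0, 1.0, -0.0, 0.0]
force: [0.1, -0.1, 0.0]
finger_gap: 0.0543
grasp_force: 0.0
```

apply_moves([
  [0,0,0],
  [0,0,0],
  [0,0,0],
  [0,0,0],
  [0,0,0],
  [0,0,0],
], turn=[0,0,0,0,0,0], fingers=[0.3,0.3,0.3,0.3,0.3,0.3])

```text
clock: 11.18
tcp_pos: [0.6641, -0.1178, 0.0137]
tool_rot: [0.0, 1.0, -0.0, 0.0]
force: [-1.3, -1.0, 2.7]
finger_gap: 0.0453
grasp_force: 15.0
```

apply_moves([
  [0,0,-0.1],
  [0,0,-0.3],
  [0,0,-0.5],
  [0,0,-0.7],
  [0,0,-0.8],
  [0,0,-0.8],
], turn=[0,0,0,0,0,0], fingers=[0.3,0.3,0.3,0.3,0.3,0.3])

```text
clock: 11.68
tcp_pos: [0.6659, -0.1177, 0.0966]
tool_rot: [0.0, 1.0, -0.0, 0.002]
force: [-0.2, 0.6, -0.3]
finger_gap: 0.0456
grasp_force: 15.0
```

apply_moves([
  [-0.15,0.06,0],
  [-0.38,0.16,0],
  [-0.62,0.25,0],
], turn=[0,0,0], fingers=[0.3,0.3,0.3])

```text
clock: 11.93
tcp_pos: [0.6008, -0.1422, 0.0921]
tool_rot: [-0.0, 1.0, 0.001, -0.001]
force: [-0.4, -1.1, -1.4]
finger_gap: 0.0451
grasp_force: 15.0
```

apply_moves([
  [-0.25,0.1,0],
  [-0.45,0.2,0],
  [-0.62,0.26,0],
  [-0.62,0.26,0],
  [-0.62,0.26,0],
  [-0.62,0.26,0],
], turn=[0,0,0,0,0,0], fingers=[0.3,0.3,0.3,0.3,0.3,0.3])

```text
clock: 12.43
tcp_pos: [0.5408, -0.168, 0.0932]
tool_rot: [-0.0, 1.0, 0.0, 0.0]
force: [0.1, -0.2, -0.9]
finger_gap: 0.0453
grasp_force: 15.0
```

apply_moves([
  [0,0,0.2],
  [0,0,0.4],
  [0,0,0.55],
  [0,0,0.65],
  [0,0,0.7],
  [0,0,0.73],
  [0,0,0.76],
  [0,0,0.765],
  [0,0,0.765],
  [0,0,0.765],
], turn=[0,0,0,0,0,0,0,0,0,0], fingers=[0.3,0.3,0.3,0.3,0.3,0.3,0.3,0.3,0.3,0.3])

```text
clock: 13.27
tcp_pos: [0.5405, -0.1688, 0.0177]
tool_rot: [0.0, 1.0, -0.0, 0.001]
force: [-0.6, -0.5, -0.5]
finger_gap: 0.045
grasp_force: 15.0
```

apply_moves([
  [0,0,0],
  [0,0,0],
  [0,0,0],
  [0,0,0],
  [0,0,0],
  [0,0,0],
  [0,0,-0.2],
  [0,0,-0.4],
  [0,0,-0.7],
  [0,0,-1],
  [0,0,-1],
  [0,0,-1],
], turn=[0,0,0,0,0,0,0,0,0,0,0,0], fingers=[1,1,1,1,1,1,1,1,1,1,1,1])

```text
clock: 14.27
tcp_pos: [0.5413, -0.169, 0.119]
tool_rot: [0.001, 1.0, -0.0, 0.002]
force: [0.7, -0.2, -0.8]
finger_gap: 0.0913
grasp_force: 0.0
```

apply_moves([
  [0.1,-0.25,0],
  [0.2,-0.5,0],
  [0.31,-0.75,0],
  [0.41,-0.99,0],
], turn=[0,0,0,0], fingers=[1,1,1,1])

```text
clock: 14.6
tcp_pos: [0.5805, -0.0684, 0.1156]
tool_rot: [-0.0, 1.0, -0.0, -0.001]
force: [0.9, 0.4, 0.6]
finger_gap: 0.0919
grasp_force: 0.0
```

apply_moves([
  [0.1,-0.25,0],
  [0.2,-0.5,0],
  [0.31,-0.75,0],
  [0.41,-0.99,0],
], turn=[0,0,0,0], fingers=[1,1,1,1])

```text
clock: 14.93
tcp_pos: [0.6214, 0.0308, 0.1153]
tool_rot: [0.0, 1.0, 0.0, -0.001]
force: [1.0, -0.1, -1.1]
finger_gap: 0.0918
grasp_force: 0.0
```

apply_moves([
  [0.1,-0.25,0],
  [0.2,-0.5,0],
  [0.31,-0.75,0],
  [0.41,-0.99,0],
  [0.41,-0.99,0],
  [0.41,-0.99,0],
  [0.41,-0.99,0],
], turn=[0,0,0,0,0,0,0], fingers=[1,1,1,1,1,1,1])

```text
clock: 15.52
tcp_pos: [0.6621, 0.1272, 0.1155]
tool_rot: [0.001, 1.0, -0.0, -0.001]
force: [-0.6, -0.5, 0.3]
finger_gap: 0.0916
grasp_force: 0.0
```

apply_moves([
  [0.02,-0.01,0.3],
  [0.02,-0.01,0.6],
  [0.02,-0.01,0.85],
  [0.02,-0.01,1],
  [0.02,-0.01,1],
  [0.02,-0.01,1],
  [0.02,-0.01,1],
  [0.02,-0.01,1],
  [0.02,-0.01,1],
  [0.02,-0.01,1],
  [0.02,-0.01,1],
  [0.02,-0.01,1],
], turn=[0,0,0,0,0,0,0,0,0,0,0,0], fingers=[1,1,1,1,1,1,0.3,0.3,0.3,0.3,0.3,0.3])

```text
clock: 16.52
tcp_pos: [0.6653, 0.1294, 0.0175]
tool_rot: [-0.0, 1.0, -0.0, 0.0]
force: [0.2, 0.0, 1.3]
finger_gap: 0.0541
grasp_force: 0.0
```

apply_moves([
  [0,0,0],
  [0,0,0],
  [0,0,0],
  [0,0,0],
  [0,0,0],
  [0,0,0],
], turn=[0,0,0,0,0,0], fingers=[0.3,0.3,0.3,0.3,0.3,0.3])

```text
clock: 17.02
tcp_pos: [0.6651, 0.1293, 0.0172]
tool_rot: [0.0, 1.0, -0.0, 0.0]
force: [-0.5, -0.2, 2.1]
finger_gap: 0.0452
grasp_force: 15.0
```

apply_moves([
  [0,0,-0.1],
  [0,0,-0.3],
  [0,0,-0.5],
  [0,0,-0.7],
  [0,0,-0.8],
  [0,0,-0.8],
], turn=[0,0,0,0,0,0], fingers=[0.3,0.3,0.3,0.3,0.3,0.3])

```text
clock: 17.52
tcp_pos: [0.6669, 0.1298, 0.1001]
tool_rot: [-0.001, 1.0, -0.0, 0.002]
force: [-0.2, -0.9, -1.5]
finger_gap: 0.0452
grasp_force: 15.0
```

apply_moves([
  [-0.15,-0.05,0],
  [-0.38,-0.13,0],
  [-0.6,-0.2,0],
  [-0.78,-0.26,0],
], turn=[0,0,0,0], fingers=[0.3,0.3,0.3,0.3])

```text
clock: 17.85
tcp_pos: [0.5845, 0.1556, 0.0956]
tool_rot: [0.0, 1.0, 0.0, -0.002]
force: [0.2, 0.1, -0.3]
finger_gap: 0.045
grasp_force: 15.0
```

apply_moves([
  [-0.25,-0.09,0],
  [-0.5,-0.17,0],
  [-0.68,-0.23,0],
  [-0.78,-0.26,0],
  [-0.78,-0.26,0],
  [-0.78,-0.26,0],
  [-0.78,-0.26,0],
], turn=[0,0,0,0,0,0,0], fingers=[0.3,0.3,0.3,0.3,0.3,0.3,0.3])

```text
clock: 18.43
tcp_pos: [0.5105, 0.1808, 0.097]
tool_rot: [0.0, 1.0, -0.001, 0.0]
force: [0.7, -0.2, -1.7]
finger_gap: 0.0452
grasp_force: 15.0
```

apply_moves([
  [-0.01,-0.01,0.2],
  [-0.01,-0.01,0.4],
  [-0.01,-0.01,0.55],
  [-0.01,-0.01,0.65],
  [-0.01,-0.01,0.7],
  [-0.01,-0.01,0.73],
  [-0.01,-0.01,0.76],
  [-0.01,-0.01,0.765],
  [-0.01,-0.01,0.765],
  [-0.01,-0.01,0.765],
], turn=[0,0,0,0,0,0,0,0,0,0], fingers=[0.3,0.3,0.3,0.3,0.3,0.3,0.3,0.3,0.3,0.3])

```text
clock: 19.27
tcp_pos: [0.5086, 0.1826, 0.0212]
tool_rot: [-0.0, 1.0, -0.0, 0.001]
force: [0.1, -0.7, 0.1]
finger_gap: 0.0452
grasp_force: 15.0
```

apply_moves([
  [0,0,0],
  [0,0,0],
  [0,0,0],
  [0,0,0],
  [0,0,0],
  [0,0,0],
  [0,0,-0.2],
  [0,0,-0.4],
  [0,0,-0.7],
  [0,0,-1],
  [0,0,-1],
  [0,0,-1],
], turn=[0,0,0,0,0,0,0,0,0,0,0,0], fingers=[1,1,1,1,1,1,1,1,1,1,1,1])

```text
clock: 20.27
tcp_pos: [0.5093, 0.1828, 0.1224]
tool_rot: [-0.001, 1.0, -0.0, 0.002]
force: [-0.6, -0.1, -0.5]
finger_gap: 0.0919
grasp_force: 0.0
```

apply_moves([
  [0.02,-0.2,0],
  [0.05,-0.45,0],
  [0.08,-0.7,0],
  [0.09,-0.86,0],
], turn=[0,0,0,0], fingers=[1,1,1,1])

```text
clock: 20.6
tcp_pos: [0.5163, 0.2706, 0.1192]
tool_rot: [-0.0, 1.0, 0.001, -0.001]
force: [-0.8, 1.2, 0.6]
finger_gap: 0.0922
grasp_force: 0.0
```

apply_moves([
  [0.02,-0.2,0],
  [0.05,-0.45,0],
  [0.08,-0.7,0],
  [0.09,-0.86,0],
  [0.09,-0.86,0],
  [0.09,-0.86,0],
  [0.09,-0.86,0],
  [0.09,-0.86,0],
], turn=[0.01,0.02,0.025,0.025,0.025,0.025,0.025,0.025], fingers=[1,1,1,1,1,1,1,1])

```text
clock: 21.27
tcp_pos: [0.5263, 0.3524, 0.12]
tool_rot: [0.001, 0.997, -0.079, -0.0]
force: [0.2, -0.9, -0.0]
finger_gap: 0.092
grasp_force: 0.0
```

Run:
```python
from h import *
for n in ["top","side"]:
    im,d=cams.get_image(n); cv2.imwrite(f"pics/{n}1.png",im); P=cloud(n,d)
    for k,c,a,b in (("green",(.540,-.169),.045,.07),("red",(.509,.1825),.045,.07),("box",(.4455,-.002),.028,.05)):
        m=(np.hypot(P[...,0]-c[0],P[...,1]-c[1])<.045)&(P[...,2]>a)&(P[...,2]<b); q=P[m]
        if len(q): print(n,k,len(q),cv2.minEnclosingCircle(q[:,:2].astype(np.float32)*1000))
```

```text
top green 242 ((539.7780151367188, -168.8606719970703), 22.764558792114258)
top red 241 ((509.31414794921875, 181.80381774902344), 22.209718704223633)
top box 354 ((446.41754150390625, -2.6769115924835205), 27.75029945373535)
side green 192 ((540.9195556640625, -166.88087463378906), 25.091814041137695)
side red 347 ((508.9595642089844, 184.16775512695312), 23.3438720703125)
side box 387 ((444.8205871582031, -0.7830775380134583), 29.41865348815918)
```

View pics/side1.png

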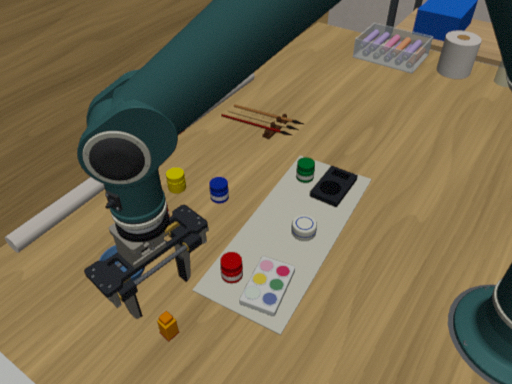

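Side view: both jars and the box stand in place on the felt, and the gripper is above the seal at (168,326). Next I'll pick up the seal.

apply_moves([
  [0,-0.01,0.25],
  [0,-0.01,0.5],
  [0,-0.01,0.75],
  [0,-0.01,1],
  [0,-0.01,1],
  [0,-0.01,1],
  [0,-0.01,1],
], turn=[0,0,0,0,0,0,0], fingers=[1,1,1,1,1,1,1])

```text
clock: 21.95
tcp_pos: [0.5272, 0.3556, 0.0219]
tool_rot: [-0.001, 0.997, -0.079, 0.001]
force: [-0.5, -0.2, -0.7]
finger_gap: 0.0918
grasp_force: 0.0
```

apply_moves([
  [0,0,0.06],
  [0,0,0.06],
  [0,0,0.06],
  [0,0,0.06],
  [0,0,0.06],
  [0,0,0.06],
  [0,0,0.06],
  [0,0,0.06],
  [0,0,0.06],
  [0,0,0.06],
  [0,0,0.06],
  [0,0,0.06],
], turn=[0,0,0,0,0,0,0,0,0,0,0,0], fingers=[1,1,0.4,0.4,0.35,0.35,0.1,0.1,0.1,0.1,0.1,0.1])

```text
clock: 22.95
tcp_pos: [0.5263, 0.3554, 0.0145]
tool_rot: [0.0, 0.997, -0.079, -0.0]
force: [0.2, -0.4, -0.4]
finger_gap: 0.0273
grasp_force: 0.0
```

apply_moves([
  [0,0,0],
  [0,0,0],
  [0,0,0],
  [0,0,0],
  [0,0,0],
  [0,0,0],
], turn=[0,0,0,0,0,0], fingers=[0.1,0.1,0.1,0.1,0.1,0.1])

```text
clock: 23.45
tcp_pos: [0.5263, 0.3553, 0.0145]
tool_rot: [0.0, 0.997, -0.079, -0.0]
force: [0.2, 0.1, -0.2]
finger_gap: 0.0259
grasp_force: 14.9
```

apply_moves([
  [0,0,-0.1],
  [0,0,-0.3],
  [0,0,-0.55],
  [0,0,-0.8],
  [0,0,-1],
  [0,0,-1],
  [0,0,-1],
  [0,0,-1],
], turn=[0,0,0,0,-0.01,-0.02,-0.025,-0.025], fingers=[0.1,0.1,0.1,0.1,0.1,0.1,0.1,0.1])

```text
clock: 24.12
tcp_pos: [0.5266, 0.3554, 0.1158]
tool_rot: [-0.0, 1.0, 0.0, 0.001]
force: [0.2, -0.6, -1.4]
finger_gap: 0.0263
grasp_force: 14.9
```

apply_moves([
  [-0.03,0.15,0],
  [-0.08,0.4,0],
  [-0.15,0.65,0],
  [-0.2,0.9,0],
], turn=[0,0,0,0], fingers=[0.1,0.1,0.1,0.1])

```text
clock: 24.45
tcp_pos: [0.5054, 0.2644, 0.1145]
tool_rot: [0.0, 1.0, -0.0, -0.0]
force: [0.6, -0.8, -1.1]
finger_gap: 0.0259
grasp_force: 14.9
```

apply_moves([
  [-0.05,0.22,0],
  [-0.1,0.45,0],
  [-0.15,0.67,0],
  [-0.2,0.9,0],
], turn=[0,0,0,0], fingers=[0.1,0.1,0.1,0.1])

```text
clock: 24.78
tcp_pos: [0.4858, 0.1744, 0.1148]
tool_rot: [0.0, 1.0, -0.001, -0.0]
force: [0.5, -0.5, -0.4]
finger_gap: 0.026
grasp_force: 14.9
```

apply_moves([
  [-0.05,0.22,0],
  [-0.1,0.45,0],
  [-0.15,0.67,0],
  [-0.2,0.9,0],
], turn=[0,0,0,0], fingers=[0.1,0.1,0.1,0.1])

```text
clock: 25.12
tcp_pos: [0.4658, 0.0844, 0.1148]
tool_rot: [-0.0, 1.0, -0.001, 0.0]
force: [-0.7, -0.4, -0.5]
finger_gap: 0.0261
grasp_force: 14.9
```

apply_moves([
  [-0.05,0.22,0],
  [-0.1,0.45,0],
  [-0.15,0.67,0],
  [-0.2,0.8,0],
  [-0.2,0.87,0],
  [-0.2,0.87,0],
  [-0.2,0.87,0],
  [-0.2,0.87,0],
], turn=[0,0,0,0,0,0,0,0], fingers=[0.1,0.1,0.1,0.1,0.1,0.1,0.1,0.1])

```text
clock: 25.78
tcp_pos: [0.4467, -0.0005, 0.1147]
tool_rot: [-0.0, 1.0, 0.001, 0.0]
force: [0.0, 0.3, -1.5]
finger_gap: 0.0259
grasp_force: 14.9
```

apply_moves([
  [-0.01,0.01,0.2],
  [-0.01,0.01,0.4],
  [-0.01,0.01,0.5],
  [-0.01,0.01,0.55],
  [-0.01,0.01,0.59],
  [-0.01,0.01,0.62],
  [-0.01,0.01,0.64],
  [-0.01,0.01,0.65],
  [-0.01,0.01,0.65],
  [-0.01,0.01,0.65],
], turn=[0,0,0,0,0,0,0,0,0,0], fingers=[0.1,0.1,0.1,0.1,0.1,0.1,0.1,0.1,0.1,0.1])

```text
clock: 26.62
tcp_pos: [0.4455, -0.0026, 0.0499]
tool_rot: [0.0, 1.0, -0.0, 0.0]
force: [-0.2, 0.0, -1.2]
finger_gap: 0.026
grasp_force: 14.9
```

apply_moves([
  [0,0,0.005],
  [0,0,0.01],
  [0,0,0.01],
  [0,0,0.01],
  [0,0,0.01],
], turn=[0,0,0,0,0], fingers=[0.1,0.1,0.1,0.1,0.1])

```text
clock: 27.03
tcp_pos: [0.4456, -0.0027, 0.0494]
tool_rot: [0.0, 1.0, -0.0, 0.0]
force: [-1.2, -0.7, 6.8]
finger_gap: 0.0262
grasp_force: 14.9
```

Contact with the lid. Now I'll release and lift away.

apply_moves([
  [0,0,0],
  [0,0,0],
  [0,0,0],
  [0,0,0],
  [0,0,0],
  [0,0,0],
  [0,0,0],
  [0,0,-0.2],
  [0,0,-0.4],
  [0,0,-0.7],
  [0,0,-1],
  [0,0,-1],
], turn=[0,0,0,0,0,0,0,0,0,0,0,0], fingers=[0.5,0.8,1,1,1,1,1,1,1,1,1,1])

```text
clock: 28.03
tcp_pos: [0.4487, -0.0024, 0.1533]
tool_rot: [-0.0, 1.0, -0.0, 0.005]
force: [1.4, 0.0, 0.4]
finger_gap: 0.092
grasp_force: 0.0
```

apply_moves([
  [0,0.2,-0.2],
  [0,0.4,-0.4],
  [0,0.6,-0.4],
  [0,0.8,-0.4],
  [0,1,-0.4],
  [0,1,-0.4],
], turn=[0,0,0,0,0,0], fingers=[1,1,1,1,1,1])

```text
clock: 28.53
tcp_pos: [0.4448, -0.1064, 0.1883]
tool_rot: [0.001, 1.0, -0.003, -0.0]
force: [-0.1, 0.1, -0.0]
finger_gap: 0.0917
grasp_force: 0.0
```

apply_moves([
  [0,0.2,0],
  [0,0.4,0],
  [0,0.6,0],
  [0,0.8,0],
  [0,1,0],
  [0,1,0],
], turn=[0,0,0,0,0,0], fingers=[1,1,1,1,1,1])

```text
clock: 29.03
tcp_pos: [0.4448, -0.2057, 0.1881]
tool_rot: [0.001, 1.0, -0.002, -0.0]
force: [1.0, -0.1, -0.5]
finger_gap: 0.0921
grasp_force: 0.0
```

apply_moves([
  [0,0.2,0],
  [0,0.4,0],
  [0,0.6,0],
  [0,0.8,0],
  [0,1,0],
  [0,1,0],
  [0,1,0],
  [0,1,0],
], turn=[0,0,0,0,0,0,0,0], fingers=[1,1,1,1,1,1,1,1])

```text
clock: 29.7
tcp_pos: [0.4454, -0.3006, 0.1881]
tool_rot: [-0.001, 1.0, 0.001, -0.0]
force: [0.1, 0.0, 0.2]
finger_gap: 0.0921
grasp_force: 0.0
```

Run:
```python
from h import *
for n in ["top","side"]:
    im,d=cams.get_image(n); cv2.imwrite(f"pics/{n}2.png",im); P=cloud(n,d)
    for k,c,a,b in (("green",(.540,-.169),.045,.07),("red",(.509,.1825),.045,.07),("box",(.4455,-.002),.028,.039),("seal",(.4455,-.002),.084,.11),("blue",(.6755,.01),.042,.07)):
        m=(np.hypot(P[...,0]-c[0],P[...,1]-c[1])<.045)&(P[...,2]>a)&(P[...,2]<b); q=P[m]
        if len(q): print(n,k,len(q),np.median(q[:,2]).round(4),cv2.minEnclosingCircle(q[:,:2].astype(np.float32)*1000))
```

```text
top green 240 0.053 ((539.3515014648438, -168.85150146484375), 22.364376068115234)
top red 240 0.0532 ((508.7488708496094, 181.60952758789062), 22.567501068115234)
top box 219 0.0352 ((446.4480895996094, -2.7484912872314453), 27.765485763549805)
top seal 65 0.0933 ((446.87176513671875, -3.135199785232544), 12.786771774291992)
top blue 222 0.0502 ((675.5673828125, 9.23995304107666), 22.096027374267578)
side green 197 0.0515 ((540.0739135742188, -167.301025390625), 25.250436782836914)
side red 345 0.052 ((508.7906494140625, 183.93975830078125), 22.769203186035156)
side box 240 0.0339 ((446.0252380371094, 0.30462467670440674), 27.885656356811523)
side seal 85 0.0912 ((446.8915710449219, 0.36068904399871826), 12.891283988952637)
side blue 218 0.0487 ((675.4441528320312, 11.121359825134277), 24.11225700378418)
```

View pics/side2.png

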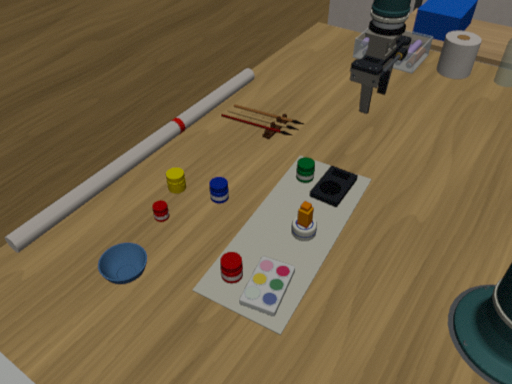

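The side view shows the seal upright on the box at (305,215), the green jar at (306,169) and the red jar at (232,267), all in place. The gripper is clear of everything.

```bash
python3 -c "
from bench import robot; print(robot.job_done())"
```

```text
the job is handed in; nothing more can be done
None
```

I handed the job in at about 30 s on the clock; the last camera check showed both jars, the box and the seal upright within a few millimetres of their targets, the bystanders where they were, and the gripper clear, but the hand-in returned no verdict.

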